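Draw the tall splash board from a leaning stack and stand it in its foot

TASK

Put up the stirrer's splash guard: draw the tallest of the three white boards that lean in a stack against the grey controller box, leaving the two shorter boards leaning there, and stand it upright in the grooved foot beside the stirrer, all the way down in the groove. Let go of it there, and leave the flasks and the other bench things where they are.

Things in the scene. Friction and masses are not known exactly. Their poses are not given: they have to be found in the camera images.
- board_tall: the tallest white plastic board, 10 mm thick, 100 mm wide, 200 mm tall, about 0.19 kg; the one wanted. Origin: centre of its lower edge face; z runs up the board (200 mm to its top edge), x is the thickness (pointing to the box), y the width. It starts leaning about 0.21 rad from vertical towards the box, as first, second or third of the stack (the order varies), touching its neighbours. Its top 55 mm or more stands clear above the neighbours and the box
- board_mid: shorter white plastic board, 10 mm thick, 100 mm wide, 145 mm tall, about 0.135 kg, same frame and lean; stays in the stack
- board_low: shortest white plastic board, 10 mm thick, 100 mm wide, 130 mm tall, about 0.12 kg, same frame and lean; stays in the stack
- controller: grey pump controller box, fixed, 120 mm (x) by 220 mm (y) by 115 mm high; origin: centre of its underside. The boards stand on the bench and lean on its -x face, whose top edge is 60 mm from the origin. They are not fastened. A board's lower edge stands 90 to 111 mm from the origin along -x
- stirrer: white stirrer hotplate with a flask on it and an aluminium grooved foot, one fixed unit. Origin: on the bench below the centre of the groove. y runs along the groove, x across it towards the stirrer, whose 150 by 160 by 70 mm case begins 75 mm from the groove's centre; the flask on it reaches 218 mm above the bench, 150 mm from the groove
- groove_floor (a point): centre of the groove's flat floor, 8 mm above the bench; axes as the stirrer's. The groove is 14 mm wide, 112 mm long with closed ends, walls straight to 38 mm above the bench and flaring to about 34 mm wide at 48 mm
- groove_mouth (a point): centre of the groove's flared mouth, 48 mm above the bench; axes as the stirrer's
- flask_a: white round-bottomed flask, 86 mm across and 146 mm high, seated in a cork ring; a bystander in the row along the far side. Origin: centre of its underside
- flask_b: white round-bottomed flask, 86 mm across and 146 mm high, seated in a cork ring; a bystander in the row along the far side. Origin: centre of its underside
- flask_c: white round-bottomed flask, 86 mm across and 146 mm high, seated in a cork ring; a bystander in the row along the far side. Origin: centre of its underside
- cork_ring: empty cork ring, 80 mm across, 26 mm high; a bystander between the stack and the foot. Origin: centre of its underside
- dish: white ceramic dish, 90 mm across, 35 mm high; a bystander between the stack and the foot. Origin: centre of its underside
- wash_bottle: white plastic bottle, 60 mm across, 140 mm high; a bystander near the robot. Origin: centre of its underside
Mind the look-alikes: they are no part of the job. Leave any blue or yellow look-alike of the board_tall alone.

How it is judged (in metres and radians):
On the way:
1. the tall board is lifted out of the stack while both shorter boards stay leaning there (height (world z) of board_tall above 0.06 m and angle between board_low's own z axis and vertical between 0.08 and 0.5 rad and distance of each of board_low, board_mid from where it was at the start of the episode below 0.05 m and angle between board_mid's own z axis and vertical between 0.08 and 0.5 rad), for 0.2 s.
At the end, for the whole second after the job is handed in: tall board upright (10 degrees) and still in the groove, its foot on the floor (6 mm; 6 mm across, 12 mm along); both shorter boards still, leaning 5 to 28 degrees, feet moved under 50 mm; flasks, cork ring, dish and bottle moved under 30 mm (x of board_tall in the frame of groove_floor between -0.006 and 0.006 m and y of board_tall in the frame of groove_floor between -0.012 and 0.012 m and z of board_tall in the frame of groove_floor below 0.006 m and angle between board_tall's own z axis and vertical below 0.17 rad and linear speed of each of board_tall, board_low, board_mid below 0.02 m/s and angle between board_low's own z axis and vertical between 0.08 and 0.5 rad and distance of each of board_low, board_mid from where it was at the start of the episode below 0.05 m and angle between board_mid's own z axis and vertical between 0.08 and 0.5 rad and distance of each of flask_a, flask_b, flask_c, cork_ring, dish, wash_bottle from where it was at the start of the episode below 0.03 m); the robot touches nothing.
It fails at once if a shorter board is toppled or pulled out of the stack (angle between any of board_low, board_mid's own z axis and vertical above 0.7 rad or height (world z) of any of board_low, board_mid above 0.05 m).
It fails at once if a flask or the bottle is knocked over (angle between any of flask_a, flask_b, flask_c, wash_bottle's own z axis and vertical above 0.5 rad).
It also fails if it takes over 40 s, if anything falls off the work surface, if the arm or the gripper's body presses on something with over 40 N, if the wrist force passes 120 N, or if a joint passes its speed limit or range.

ROBOT

A 6-joint arm with a two-finger parallel gripper is mounted at the origin on the work surface. World frame = base frame: x ahead of the robot, y to its left, z up, the work surface at z = 0. Lengths are in m, angles in degrees, forces in N, time in s.
With the tool pointing down it reaches from about 0.375 to 0.9 m from the base axis. Payload 3.1 kg.
Tool frame: the origin (TCP) lies at the centre of the arm's flange, where the gripper is bolted on; the fingertips stand 182 mm ahead of it and the grasp point (between the pads) lies 164 mm ahead of it; x points along the fingers, z is the direction in which the jaws open and shut, and the axes are right-handed (so a half turn about x gives the same grasp; the last joint's range is limited). The gripper opens to 87 mm and grips with 3 to 60 N. Pads are 19 mm wide; open, the fingers measure 117 mm over their backs; the gripper's body (75 mm by 190 mm) begins 51 mm behind the grasp point.
Start: joints at [-83.165, 30.224, 82.088, -0, 67.689, -10.227], TCP at [0.183, -0.597, 0.405] pointing down, gripper open.
Joint ranges: [-176.69, 176.69], [-43.24, 126.21], [12.49, 139.97], [-82, 262], [0, 151.66], [-163.58, 163.58]. Speed limits (degrees/s): [159.86, 159.86, 180, 180, 180, 180].

INTERFACE

Orientations are given as a 3x3 rotation matrix whose columns are the frame's x, y, z axes.
In Python, from rig import bot gives the robot as it stands.
- The arm moves only by the shell command python3 -m crank 'ROWS' [OPENING]. ROWS is JSON, a list of rows, each an object with "offset": the shift along the tool's x, y, z in m, a list of three; "spin": the turn about the tool's x in rad. A call has 1 to 12 rows; each row shifts and turns the commanded pose from where the row before left it, along the tool's axes as they then stand; what a row does not reach is not made up. A row lasts 1/10 s, in which the tool goes at most 50 mm and 8.59 degrees, less where a joint would pass 70% of its speed; a pose out of reach is approached as far as the arm can. A call is refused whole if a number of a shift passes 0.05 or a number of a turn 0.15, either way. A call with a gripper value outside its range is refused whole. OPENING is the finger opening in m, from 0 to 0.087, set as the call begins (- or left out, the last holds). The fingers move at their own pace and stop on an object; the grip force is fixed at half the most. Time passes only in rows, so rows that do not move let the fingers close. It gives the time, the measured TCP pose, the force and the opening at its end, in the units of the state.
- bot.read_state(): the state, without advancing time (a new reading comes with each control period).
- bot.capture(name): name is "scene" or "side" or "wrist"; returns a dict with "pixels" (480x640x3 uint8, blue, green, red), "depth" (480x640 float32, m along the optical axis (not along the pixel's ray), 0 where there is no reading), "K" (3x3 intrinsics, pixels), "world_to_cam" (4x4, takes a point from world to camera coordinates). Camera axes: x right, y up, looking along -z (the intrinsics and any distortion apply to the point x, -y, -z); pixel columns grow to the right and rows downward; lengths in m; the calibration is good to about 2 mm. A picture is of the moment at which its call begins.
- bot.hand_in(): hands the job in, once; it reports no verdict.
Trained networks look in a picture, given as the dict that the camera call returned (one of the last four; its "shot" number tells which), for a name from the list of things; names that differ only in an ending like _2 or _b are one class to them, and where a whole thing is asked for, a point or a joint stands for the part that bears it (a point fixed in the world has none). Each returns a list of dicts, best first, with "p" (0 to 1); they miss things now and then, are a little off and sometimes report something else, mostly with a low value. They report only what shows in the picture. A call takes as long as a camera call. They do not tell look-alikes from the thing itself.
- bot.regions_of(label, picture): "region" (480x640 bool, what is visible of it) and "extent" ([centre column, centre row, width, height] in pixels, round what is visible of it).
The state is a dict: "time_s": time; "joint_positions": joint angles; "qvel": joint speeds; "tau": joint torques, N m; "position": TCP position; "tcp_rot": TCP orientation; "force": force on the tool from outside, world axes, zero at the start; "moment": the same for the moment, N m; "opening": opening from 0.0 (shut) to 1.0 (fully open).
Only numpy, scipy, OpenCV 4.12 (cv2) and the standard library are available. Lean on these libraries where they do the work, as an engineer would, in place of code of your own. Each camera call takes 0.05 s, during which the arm holds its last target.

## Working session

There is one attempt and no reset: what is moved stays moved. The work goes in short steps, Python scripts to look and compute and a shell command to move; the robot and the scene stay as the last step left them, time stands still between calls to the robot, and variables do not carry over. Pictures are saved under pics/ and viewed, and the job is handed in when it is done.

```bash
ls; mkdir -p pics; cat > h.py <<'E'
import numpy as np, cv2
from rig import bot
def pts(p):
    d=p["depth"];K=p["K"];T=np.linalg.inv(p["world_to_cam"])
    v,u=np.mgrid[0:480,0:640]
    x=(u-K[0,2])/K[0,0]*d; y=(v-K[1,2])/K[1,1]*d
    c=np.stack([x,-y,-d,np.ones_like(d)],-1)
    return (c@T.T)[...,:3]
E
python3 - <<'E'
from h import *
print(bot.read_state())
for n in ["scene","side","wrist"]:
    p=bot.capture(n); cv2.imwrite(f"pics/{n}0.png",p["pixels"]); np.savez(f"{n}0.npz",**{k:p[k] for k in("pixels","depth","K","world_to_cam")})
    print(n,np.linalg.inv(p["world_to_cam"])[:3].round(3).tolist())
    for l in ["board_tall","board_mid","board_low","controller","stirrer","cork_ring","dish"]:
        try:
            for r in bot.regions_of(l,p)[:3]: 
                m=r["region"]&(p["depth"]>0); print(l,r["p"],np.round(r["extent"]),np.median(pts(p)[m],0).round(3))
        except Exception as e: print(l,e)
E
```

```text
pics
{'time_s': 0.0, 'joint_positions': array([-8.31634333e+01,  3.02789260e+01,  8.21572770e+01,  1.66697846e-03,
        6.76889924e+01, -1.02257423e+01]), 'qvel': array([ 0.08161912, -0.05496961, -0.03130185, -0.05511005, -0.00274826,
       -0.00683736]), 'tau': array([-5.33428356e-04, -4.40047073e+01, -1.76593727e+01,  6.33569062e-02,
        5.82197669e-02, -1.56249766e-04]), 'position': array([ 0.18338766, -0.59712535,  0.40376669]), 'tcp_rot': array([[-2.33380828e-04,  9.55989535e-01,  2.93400673e-01],
       [ 2.17273754e-03,  2.93400473e-01, -9.55987155e-01],
       [-9.99997612e-01,  4.14373584e-04, -2.14558840e-03]]), 'force': array([-1.05668142,  0.09512433, -0.60706012]), 'moment': array([ 0.01914054, -0.03534735, -0.01246895]), 'opening': 1.0047941817278503}
scene [[0.494, -0.526, 0.692, 1.397], [0.869, 0.296, -0.396, -0.243], [0.004, 0.797, 0.604, 0.808]]
board_tall 0.7 [403. 192.  81.  41.] [0.434 0.554 0.011]
board_tall 0.65 [264. 201.  66.  55.] [0.298 0.238 0.011]
board_tall 0.57 [320. 222.  44. 108.] [0.548 0.246 0.11 ]
board_mid 0.66 [330. 241.  22.  62.] [0.593
[... 418 characters left out ...]
5], [-0.017, 0.685, 0.728, 0.83]]
board_tall 0.91 [312. 239.  51.  68.] [0.523 0.268 0.172]
board_tall 0.72 [422. 346.  73.  97.] [0.275 0.257 0.009]
board_tall 0.64 [261. 416. 117.  60.] [0.408 0.55  0.009]
board_mid 0.57 [308. 238.  43.  33.] [0.539 0.269 0.14 ]
board_low 0.85 [314. 250.  39.  30.] [0.518 0.277 0.126]
board_low 0.42 [308. 158.  30.  60.] [0.744 0.031 0.079]
controller 0.73 [288. 286. 127. 125.] [0.507 0.362 0.113]
stirrer 0.81 [426. 134. 101. 121.] [ 0.562 -0.248  0.058]
cork_ring 0.79 [349. 208.  32.  33.] [0.601 0.049 0.022]
dish 0.87 [403. 240.  42.  31.] [0.447 0.039 0.019]
wrist [[0.293, 0.92, 0.26, 0.254], [-0.956, 0.282, 0.079, -0.575], [-0.0, -0.271, 0.962, 0.385]]
```

View pics/scene0.png

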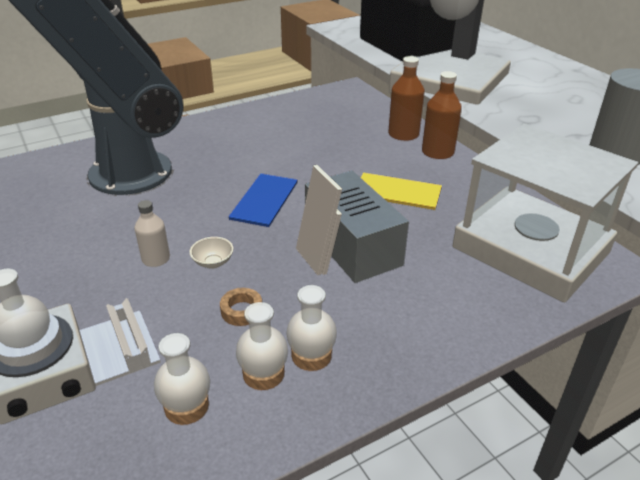

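View pics/side0.png

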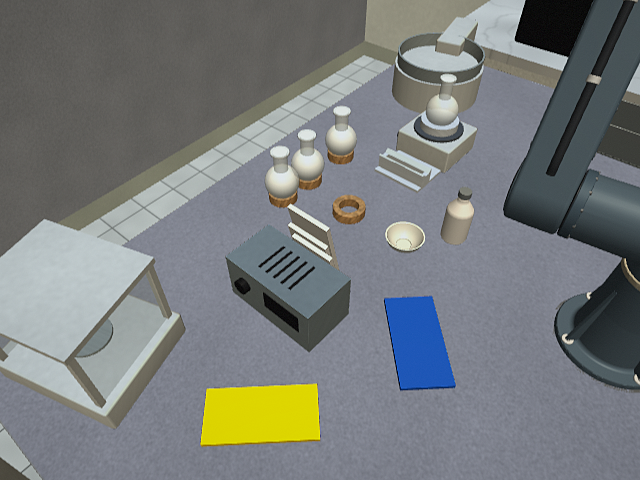

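View pics/wrist0.png

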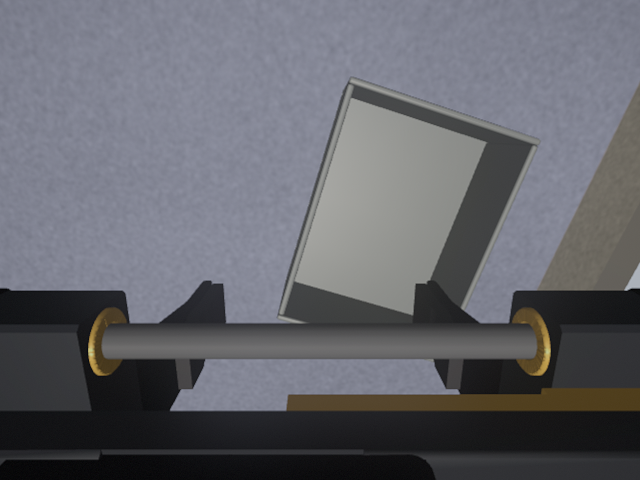

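```bash
python3 - <<'E'
import cv2
a=cv2.imread("pics/side0.png")[190:310,250:350]; b=cv2.imread("pics/scene0.png")[160:300,280:410]
a=cv2.resize(a,(400,480));b=cv2.resize(b,(400,431)); import numpy as np
b=np.vstack([b,np.zeros((49,400,3),np.uint8)])
cv2.imwrite("pics/crop0.png",np.hstack([a,b]))
E
```

```text
(no output)
```

View pics/crop0.png

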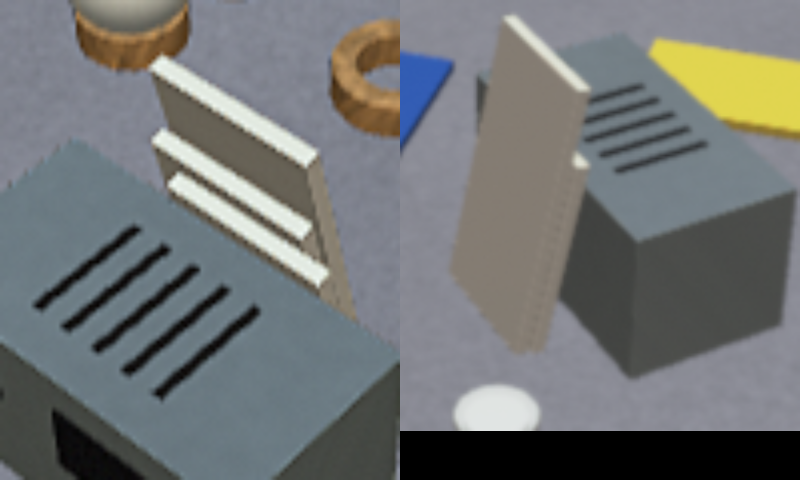

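In the scene view the white leaning board is at (320,222). In the side view its top edge runs from (290,207) to (330,232), with the two shorter tops behind it, nearer the box. The flat blue board at scene (264,201) and the yellow one at (403,192) are look-alikes. The outermost leaning white board is clearly the tallest, so it is the one wanted. Next I measure it and the foot.

```bash
cat > m.py <<'E'
from h import *
L={n:dict(np.load(f"{n}0.npz")) for n in("scene","side")}
S=L["scene"];P=pts(S);D=L["side"];Q=pts(D)
# controller top: both cams
from numpy.linalg import svd
def reg(P,pic,x0,x1,y0,y1,z0,z1):
    return P[(P[...,0]>x0)&(P[...,0]<x1)&(P[...,1]>y0)&(P[...,1]<y1)&(P[...,2]>z0)&(P[...,2]<z1)&(pic["depth"]>0)]
for n,R,pc in(("scene",P,S),("side",Q,D)):
    t=reg(R,pc,.4,.75,.2,.5,.108,.122)
    g=t[:,:2].astype(np.float32)
    if n=="side": r=cv2.minAreaRect(g); print("ctl top",n,len(t),t[:,2].mean(),r, cv2.boxPoints(r).round(3).tolist())
    # board faces, above 0.15
    t=reg(R,pc,.4,.7,.15,.4,.15,.21); c=t.mean(0); print("tall",n,len(t),c.round(4),svd(t-c)[2].round(3).tolist(), t.min(0),t.max(0))
    t=reg(R,pc,.35,.56,-.35,-.05,.03,.06); print("foot",n,len(t),t.mean(0).round(4)); r=cv2.minAreaRect(t[:,:2].astype(np.float32)); print(r, cv2.boxPoints(r).round(3).tolist())
# bird's-eye height picture
for n,R,pc in(("scene",P,S),("side",Q,D)):
    im=np.zeros((600,800,3),np.uint8)
    ok=(pc["depth"]>0)
    q=R[ok];col=pc["pixels"][ok]
    o=np.argsort(q[:,2]);q=q[o];col=col[o]
    u=((0.5-q[:,1])*800).astype(int);v=((0.95-q[:,0])*800).astype(int)
    k=(u>=1)&(u<799)&(v>=1)&(v<599)
    for a,b,c in zip(u[k],v[k],col[k]): im[b-1:b+1,a-1:a+1]=c
    cv2.imwrite(f"pics/bev_{n}.png",im)
E
python3 m.py
```

```text
tall scene 862 [0.5468 0.2611 0.1772] [[0.999, -0.017, -0.033], [0.037, 0.261, 0.965], [-0.008, -0.965, 0.261]] [0.4865121  0.25080371 0.15022449] [0.59396174 0.27494425 0.20002501]
foot scene 505 [ 0.4816 -0.1256  0.0436]
((0.48634573817253113, -0.1350942999124527), (0.09875534474849701, 0.24242931604385376), 41.81464767456055) [[0.36899998784065247, -0.07800000160932541], [0.5299999713897705, -0.257999986410141], [0.6039999723434448, -0.19300000369548798], [0.44200000166893005, -0.012000000104308128]]
ctl top side 5867 0.11410371733824401 ((0.533995509147644, 0.3223329484462738), (0.15206851065158844, 0.22283689677715302), 88.33025360107422) [[0.41999998688697815, 0.25], [0.6430000066757202, 0.24300000071525574], [0.6480000019073486, 0.39500001072883606], [0.42500001192092896, 0.4020000100135803]]
tall side 699 [0.5316 0.2691 0.1798] [[-0.999, 0.007, -0.047], [0.045, -0.124, -0.991], [0.013, 0.992, -0.123]] [0.48609254 0.25773722 0.1500418 ] [0.58652952 0.27597824 0.19881166]
foot side 604 [ 0.5225 -0.2201  0.0426]
((0.528215229511261, -0.24451503157615662), (0.21426789462566376, 0.06189778447151184), 85.73297119140625) [[0.48899999260902405, -0.3490000069141388], [0.5509999990463257, -0.3540000021457672], [0.5669999718666077, -0.14000000059604645], [0.5049999952316284, -0.13500000536441803]]
```

```bash
python3 - <<'E'
import cv2,numpy as np
a=cv2.imread("pics/bev_scene.png")[100:500,300:700]; b=cv2.imread("pics/bev_side.png")[100:500,300:700]
cv2.imwrite("pics/bev.png",np.hstack([a,b]))
a=cv2.imread("pics/side0.png")[120:200,360:500]; b=cv2.imread("pics/scene0.png")[280:400,60:180]
cv2.imwrite("pics/foot.png",np.hstack([cv2.resize(a,(400,229)),cv2.resize(b,(400,400))[85:314]]))
E
```

```text
(no output)
```

View pics/bev.png

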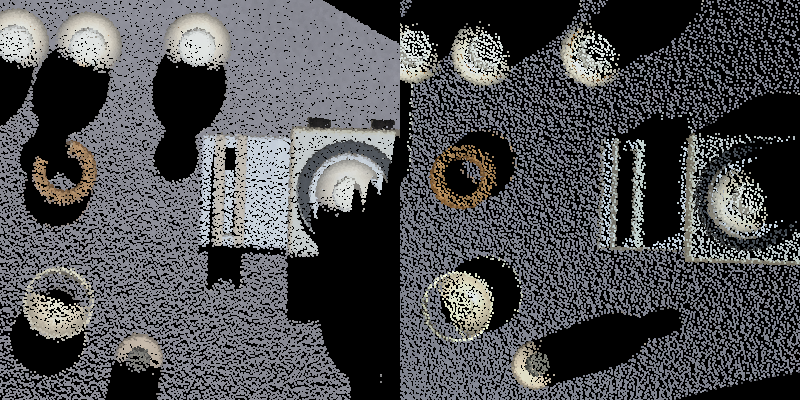

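View pics/foot.png

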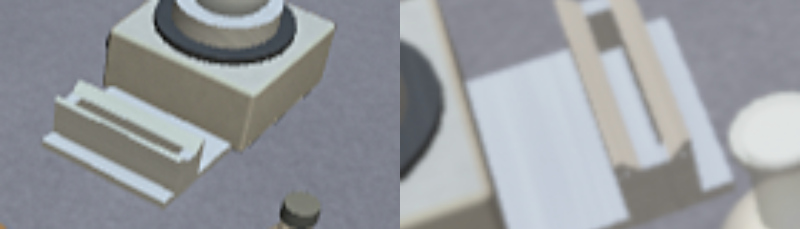

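```bash
cat > m2.py <<'E'
exec(open("m.py").read().split("for n,R,pc")[0])
from scipy.optimize import least_squares
# tall outer face from scene
t=reg(P,S,.47,.61,.19,.28,.02,.185)
c=np.median(t,0)
f=least_squares(lambda p:t[:,1]-(p[0]+p[1]*(t[:,0]-.54)+p[2]*(t[:,2]-.175)),[.25,0,.2],loss="soft_l1",f_scale=.001)
print("face y=",f.x,"rms",np.median(abs(f.fun)),len(t))
for z in np.arange(.02,.2,.02):
    k=abs(t[:,2]-z)<.01; print(z.round(2),k.sum(),t[k,0].min().round(3),t[k,0].max().round(3),end=" | ")
print()
for n,R,pc in(("scene",P,S),("side",Q,D)):
    tp=reg(R,pc,.45,.63,.2,.32,.195,.206); print("topedge",n,len(tp),tp.mean(0).round(4),tp.min(0).round(3),tp.max(0).round(3),np.polyfit(tp[:,0]-.54,tp[:,1],1))
# controller front edge & stacks
t=reg(Q,D,.4,.66,.25,.42,.108,.119)
e=[(x,t[abs(t[:,0]-x)<.006][:,1].min(),t[abs(t[:,0]-x)<.006][:,1].max()) for x in np.arange(.44,.65,.02)]
print(np.round(e,3).tolist())
# foot
for n,R,pc in(("scene",P,S),("side",Q,D)):
    a=reg(R,pc,.46,.66,-.26,-.08,.025,.06)
    print(n,len(a),a[:,2].max())
    a=a[a[:,2]>.04]
    print("rim",len(a),a.min(0).round(3),a.max(0).round(3))
    h,ed=np.histogram(a[:,1],np.arange(-.24,-.08,.004)); print([(round(x,3),int(y)) for x,y in zip(ed,h) if y])
    im=np.zeros((480,480,3),np.uint8)
    b=reg(R,pc,.46,.66,-.26,-.06,.0,.06); b=b[np.argsort(b[:,2])]
    for x,y,z in b:
        im_=(int((.66-x)*2400),int((-.06-y)*2400)); cv2.circle(im,(im_[1],im_[0]),3,tuple(int(q) for q in cv2.applyColorMap(np.uint8([[min(255,z*4500)]]),cv2.COLORMAP_JET)[0,0]),-1)
    cv2.imwrite(f"pics/footbev_{n}.png",im)
# stirrer case top edge near foot
for n,R,pc in(("scene",P,S),("side",Q,D)):
    t=reg(R,pc,.44,.68,-.4,-.2,.064,.074)
    e=np.array([(x,t[abs(t[:,0]-x)<.006][:,1].max()) for x in np.arange(.48,.63,.01) if (abs(t[:,0]-x)<.006).any()]); print("case edge",n,np.polyfit(e[:,0]-.54,e[:,1],1),e.round(3).tolist(), t[:,:2].min(0),t[:,:2].max(0))
E
python3 m2.py; cd pics; python3 -c "
import cv2,numpy as np
i=np.hstack([cv2.imread('footbev_scene.png'),cv2.imread('footbev_side.png')]);cv2.imwrite('footbev.png',cv2.resize(i,(800,400)))"
```

```text
face y= [0.25974328 0.05296768 0.20108938] rms 0.003170964244907759 3090
0.02 190 0.492 0.608 | 0.04 425 0.489 0.61 | 0.06 400 0.489 0.61 | 0.08 404 0.487 0.61 | 0.1 399 0.489 0.61 | 0.12 381 0.488 0.609 | 0.14 349 0.49 0.598 | 0.16 306 0.487 0.594 | 0.18 236 0.492 0.593 | 
topedge scene 160 [0.5423 0.2677 0.1971] [0.489 0.261 0.195] [0.592 0.275 0.2  ] [-0.02971833  0.26781185]
topedge side 132 [0.5354 0.2691 0.196 ] [0.488 0.263 0.195] [0.586 0.276 0.199] [-0.02589708  0.26895212]
[[0.44, 0.281, 0.401], [0.46, 0.28, 0.4], [0.48, 0.256, 0.399], [0.5, 0.277, 0.398], [0.52, 0.276, 0.398], [0.54, 0.276, 0.397], [0.56, 0.276, 0.397], [0.58, 0.266, 0.397], [0.6, 0.275, 0.396], [0.62, 0.274, 0.396], [0.64, 0.275, 0.395]]
scene 1225 0.05982395362294057
rim 825 [ 0.515 -0.258  0.04 ] [ 0.66 -0.14  0.06]
[(np.float64(-0.24), 22), (np.float64(-0.236), 2), (np.float64(-0.184), 75), (np.float64(-0.18), 134), (np.float64(-0.176), 119), (np.float64(-0.172), 54), (np.float64(-0.168), 7), (np.float64(-0.164), 6), (np.float64(-0.16), 5), (np.float64(-0.156), 65), (np.float64(-0.152), 139), (np.float
[... 408 characters left out ...]
), (np.float64(-0.144), 59), (np.float64(-0.14), 5)]
case edge scene [-0.01772205 -0.23656955] [[0.5, -0.239], [0.51, -0.236], [0.52, -0.235], [0.53, -0.235], [0.54, -0.236], [0.55, -0.236], [0.56, -0.237], [0.57, -0.237], [0.58, -0.237], [0.59, -0.237], [0.6, -0.238], [0.61, -0.238], [0.62, -0.239], [0.63, -0.239]] [ 0.50345762 -0.36957285] [ 0.66559401 -0.23528916]
case edge side [ 0.17913984 -0.24424196] [[0.49, -0.319], [0.5, -0.233], [0.51, -0.234], [0.52, -0.235], [0.53, -0.234], [0.54, -0.234], [0.55, -0.233], [0.56, -0.233], [0.57, -0.233], [0.58, -0.237], [0.59, -0.237], [0.6, -0.235], [0.61, -0.235], [0.62, -0.24], [0.63, -0.238]] [ 0.49488339 -0.38425054] [ 0.65710188 -0.23279738]
```

View pics/footbev.png

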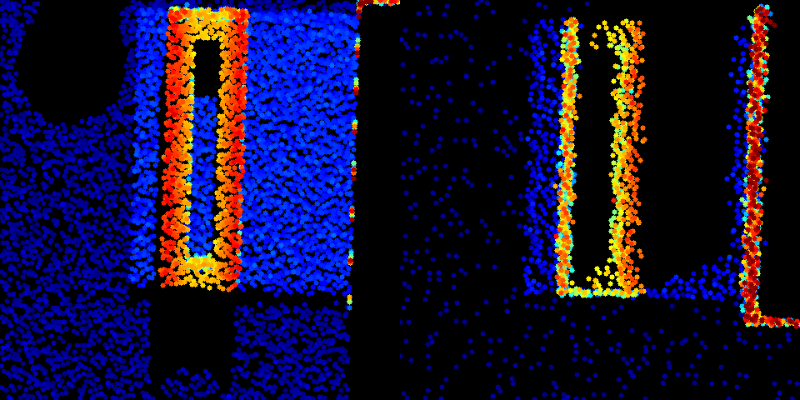

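```bash
python3 -m crank '[{"offset":[-0.02,0,0],"spin":0.109},{"offset":[-0.02,0,0],"spin":0.109},{"offset":[-0.02,0,0],"spin":0.109},{"offset":[0,0,0],"spin":0},{"offset":[0,0.0138,-0.0362],"spin":0},{"offset":[0,0.0138,-0.0362],"spin":0},{"offset":[0,0.0138,-0.0362],"spin":0},{"offset":[0,0.0138,-0.0362],"spin":0},{"offset":[0,0.0138,-0.0362],"spin":0},{"offset":[0,0.0138,-0.0362],"spin":0},{"offset":[0,0.0138,-0.0362],"spin":0},{"offset":[0,0.0138,-0.0362],"spin":0}]' 0.087
python3 -m crank '[{"offset":[0,0.0138,-0.0362],"spin":0},{"offset":[0,0.0138,-0.0362],"spin":0},{"offset":[0,0.0138,-0.0362],"spin":0},{"offset":[0,0.0138,-0.0362],"spin":0},{"offset":[0,0.0138,-0.0362],"spin":0},{"offset":[0,0.0138,-0.0362],"spin":0},{"offset":[0,0.0138,-0.0362],"spin":0},{"offset":[0,0.0138,-0.0362],"spin":0},{"offset":[0,0.0138,-0.0362],"spin":0},{"offset":[0,0.0138,-0.0362],"spin":0},{"offset":[0,0.0138,-0.0362],"spin":0},{"offset":[0,0.0138,-0.0362],"spin":0}]'
```

```text
time_s: 2.4
position: [0.3023, -0.3094, 0.4638]
tcp_rot: [[-0.001, 1.0, -0.027], [0.001, -0.027, -1.0], [-1.0, -0.001, -0.001]]
force: [0.2, -1.6, 0.2]
opening: 1.0
time_s: 3.6
position: [0.4805, 0.1198, 0.4638]
tcp_rot: [[-0.001, 1.0, -0.026], [-0.0, -0.026, -1.0], [-1.0, -0.001, 0.0]]
force: [0.4, -0.7, -0.4]
opening: 0.999
```

```bash
python3 -m crank '[{"offset":[0,0.0137,-0.036],"spin":0},{"offset":[0,0.0137,-0.036],"spin":0},{"offset":[0,0.0137,-0.036],"spin":0},{"offset":[0,0.0137,-0.036],"spin":0},{"offset":[0,0,0],"spin":0},{"offset":[0,0,0],"spin":0}]'
python3 - <<'E'
from h import *
p=bot.capture("wrist"); cv2.imwrite("pics/wrist1.png",p["pixels"]); R=pts(p); np.savez("wrist1.npz",**{k:p[k] for k in("pixels","depth","K","world_to_cam")})
t=R[(R[...,2]>.188)&(R[...,2]<.206)&(p["depth"]>0)&(R[...,1]<.3)&(R[...,1]>.22)&(R[...,0]>.45)&(R[...,0]<.63)]
print(len(t),t.mean(0),t.min(0),t.max(0)); print(np.polyfit(t[:,0]-.54,t[:,1],1)); print(bot.read_state()["position"])
E
```

```text
time_s: 4.2
position: [0.5391, 0.261, 0.4632]
tcp_rot: [[-0.003, 1.0, -0.026], [-0.001, -0.026, -1.0], [-1.0, -0.003, 0.001]]
force: [-0.2, -0.5, -0.8]
opening: 0.999
2470 [0.54190753 0.26793728 0.19599083] [0.48908187 0.2611593  0.18801327] [0.58898749 0.27510189 0.19956516]
[-0.0275297   0.26798979]
[0.53887542 0.26025667 0.46350442]
```

View pics/wrist1.png

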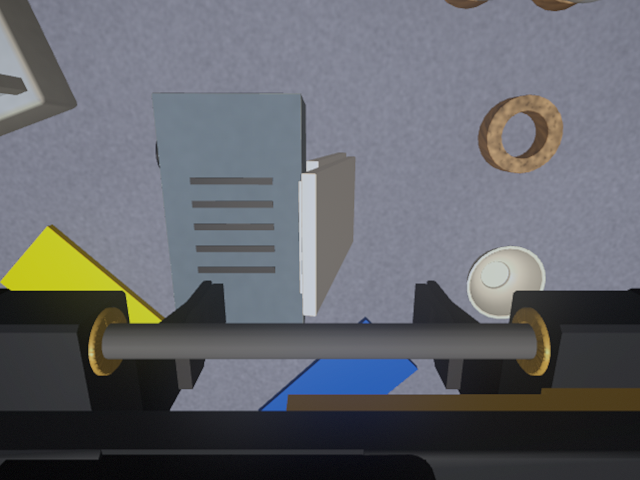

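Wrist camera agrees: top-edge centre is at (.539, .268), with the white top edge at pixels (308,175)–(308,315) between the open fingers. Now I descend.

```bash
python3 -m crank '[{"offset":[0.025,0,0],"spin":0},{"offset":[0.025,0,0],"spin":0},{"offset":[0.025,0,0],"spin":0},{"offset":[0.025,0,0],"spin":0},{"offset":[0.026,0,0],"spin":0},{"offset":[0,0,0],"spin":0},{"offset":[0,0,0],"spin":0}]'
python3 -m crank '[{"offset":[0,0,0],"spin":0},{"offset":[0,0,0],"spin":0},{"offset":[0,0,0],"spin":0},{"offset":[0,0,0],"spin":0},{"offset":[0,0,0],"spin":0},{"offset":[0,0,0],"spin":0},{"offset":[0,0,0],"spin":0},{"offset":[0,0,0],"spin":0}]' 0.03
python3 - <<'E'
from h import *
for n in["side","scene"]:
    p=bot.capture(n); cv2.imwrite(f"pics/{n}2.png",p["pixels"])
a=cv2.imread("pics/side2.png")[150:330,230:380];b=cv2.imread("pics/scene2.png")[130:310,260:410]
cv2.imwrite("pics/c2.png",cv2.resize(np.hstack([a,b]),(800,480)))
print(bot.read_state()["position"])
E
```

```text
time_s: 4.95
position: [0.5393, 0.2595, 0.3389]
tcp_rot: [[-0.001, 1.0, -0.03], [-0.0, -0.03, -1.0], [-1.0, -0.001, 0.0]]
force: [-0.2, 0.0, 0.1]
opening: 1.0
time_s: 5.75
position: [0.5394, 0.2605, 0.3387]
tcp_rot: [[-0.0, 1.0, -0.029], [-0.0, -0.029, -1.0], [-1.0, -0.0, 0.0]]
force: [0.4, -0.3, 0.5]
opening: 0.383
[0.53941649 0.26050614 0.33865667]
```

View pics/c2.png

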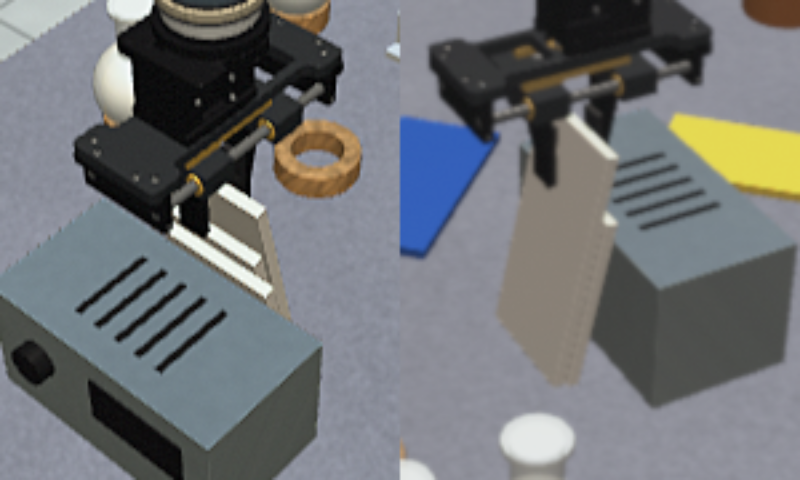

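Both fingers straddle the top of the tall board, and the shorter tops are clear. Now I draw the top outward.

```bash
python3 -m crank '[{"offset":[0,0,0.005],"spin":0},{"offset":[0,0,0.005],"spin":0},{"offset":[0,0,0.005],"spin":0},{"offset":[0,0,0.005],"spin":0},{"offset":[0,0,0.005],"spin":0},{"offset":[0,0,0.004],"spin":0},{"offset":[0,0,0.003],"spin":0},{"offset":[0,0,0.002],"spin":0},{"offset":[0,0,0],"spin":0},{"offset":[0,0,0],"spin":0}]' 0.022
python3 - <<'E'
from h import *
for n in["side","scene"]:
    p=bot.capture(n); cv2.imwrite(f"pics/{n}3.png",p["pixels"])
a=cv2.imread("pics/side3.png")[150:330,230:380];b=cv2.imread("pics/scene3.png")[130:310,260:410]
cv2.imwrite("pics/c3.png",cv2.resize(np.hstack([a,b]),(800,480)))
print(bot.read_state()["position"])
E
```

```text
time_s: 6.85
position: [0.5384, 0.2266, 0.3388]
tcp_rot: [[0.0, 1.0, -0.029], [0.0, -0.029, -1.0], [-1.0, 0.0, -0.0]]
force: [1.0, -0.1, 1.3]
opening: 0.254
[0.53844382 0.22668129 0.33875391]
```

View pics/c3.png

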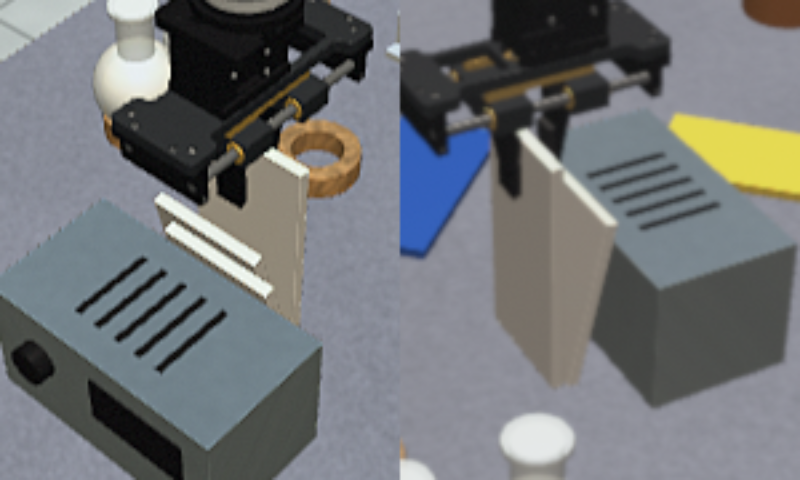

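The tall board now stands nearly upright in the jaws and the shorter two still lean. I close the gripper and lift slowly.

```bash
python3 -m crank '[{"offset":[0,0,0],"spin":0},{"offset":[0,0,0],"spin":0},{"offset":[0,0,0],"spin":0},{"offset":[0,0,0],"spin":0},{"offset":[0,0,0],"spin":0},{"offset":[0,0,0],"spin":0},{"offset":[-0.003,0,0],"spin":0},{"offset":[-0.003,0,0],"spin":0},{"offset":[-0.006,0,0],"spin":0},{"offset":[-0.008,0,0],"spin":0}]' 0.0
python3 - <<'E'
from h import *
for n in["side","scene"]:
    p=bot.capture(n); cv2.imwrite(f"pics/{n}4.png",p["pixels"])
a=cv2.imread("pics/side4.png")[150:330,230:380];b=cv2.imread("pics/scene4.png")[130:310,260:410]
cv2.imwrite("pics/c4.png",cv2.resize(np.hstack([a,b]),(800,480)))
print(bot.read_state()["position"])
E
```

```text
time_s: 7.95
position: [0.5383, 0.2265, 0.359]
tcp_rot: [[-0.001, 1.0, -0.029], [-0.0, -0.029, -1.0], [-1.0, -0.001, 0.0]]
force: [-1.3, -0.9, -0.9]
opening: 0.11
[0.53892851 0.2266599  0.36037978]
```

View pics/c4.png

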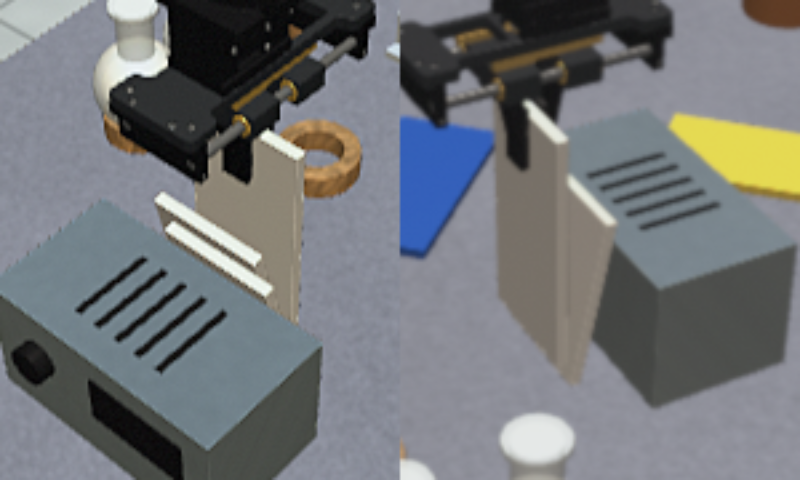

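```bash
python3 -m crank '[{"offset":[-0.015,0,0],"spin":0},{"offset":[-0.015,0,0],"spin":0},{"offset":[-0.015,0,0],"spin":0},{"offset":[-0.015,0,0],"spin":0},{"offset":[-0.015,0,0],"spin":0},{"offset":[-0.015,0,0],"spin":0},{"offset":[0,0,0],"spin":0},{"offset":[0,0,0],"spin":0},{"offset":[0,0,0],"spin":0}]' 0.0
python3 - <<'E'
from h import *
for n in["side","scene","wrist"]:
    p=bot.capture(n); cv2.imwrite(f"pics/{n}5.png",p["pixels"]); np.savez(f"{n}5.npz",**{k:p[k] for k in("pixels","depth","K","world_to_cam")})
    R=pts(p); t=R[(p["depth"]>0)&(R[...,0]>.46)&(R[...,0]<.62)&(R[...,1]>.15)&(R[...,1]<.25)&(R[...,2]>.06)&(R[...,2]<.32)&(R[...,1]<.25)]
    print(n,len(t))
    if n!="wrist":
      for z in np.arange(.09,.32,.02):
        k=abs(t[:,2]-z)<.01
        if k.sum()>5: print(z.round(2),k.sum(),t[k].min(0).round(3),np.median(t[k],0).round(4),t[k].max(0).round(3))
a=cv2.imread("pics/side5.png")[100:330,230:380];b=cv2.imread("pics/scene5.png")[80:310,260:410]
cv2.imwrite("pics/c5.png",cv2.resize(np.hstack([a,b]),(780,598)))
print(bot.read_state()["position"])
E
```

```text
time_s: 8.95
position: [0.538, 0.2264, 0.4477]
tcp_rot: [[-0.002, 1.0, -0.029], [-0.0, -0.029, -1.0], [-1.0, -0.002, 0.0]]
force: [0.6, -0.3, -0.6]
opening: 0.108
side 3189
0.11 157 [0.484 0.227 0.108] [0.5298 0.2326 0.1147] [0.586 0.236 0.12 ]
0.13 279 [0.483 0.224 0.12 ] [0.5298 0.2327 0.1308] [0.584 0.237 0.14 ]
0.15 286 [0.484 0.225 0.14 ] [0.5299 0.2326 0.1498] [0.585 0.236 0.16 ]
0.17 304 [0.483 0.226 0.16 ] [0.5297 0.2326 0.1704] [0.583 0.236 0.18 ]
0.19 327 [0.484 0.224 0.18 ] [0.5295 0.2326 0.1903] [0.586 0.236 0.2  ]
0.21 340 [0.484 0.224 0.2  ] [0.5294 0.2325 0.2105] [0.585 0.236 0.22 ]
0.23 343 [0.484 0.225 0.22 ] [0.5291 0.2325 0.2303] [0.585 0.236 0.24 ]
0.25 313 [0.485 0.224 0.24 ] [0.5202 0.2329 0.2492] [0.583 0.236 0.26 ]
0.27 301 [0.484 0.224 0.26 ] [0.5188 0.2336 0.2706] [0.569 0.243 0.28 ]
0.29 305 [0.484 0.211 0.28 ] [0.5154 0.2339 0.29  ] [0.568 0.245 0.3  ]
0.31 234 [0.484 0.212 0.3  ] [0.5135 0.233  0.3072] [0.547 0.249 0.318]
scene 2918
0.09 35 [0.558 0.247 0.08 ] [0.5822 0.2489 0.0844] [0.598 0.25  0.096]
0.11 103 [0.489 0.221 0.109] [0.5479 0.2235 0.1154] [0.591 0.23  0.12 ]
0.13 226 [0.485 0.22  0.12 ] [0.5501 0.2233 0.1301] [0.592 0.232 0.14 ]
0.15 244 [0.486 0.22  0.14 ] [0.5492 0.2234 0.15  ] [0.591 0.232 0.16 ]
0.17 235 [0.49 0.22 0.16] [0.5534 0.2234 0.1702] [0.59  0.231 0.18 ]
0.19 251 [0.489 0.22  0.18 ] [0.5519 0.2234 0.19  ] [0.592 0.232 0.2  ]
0.21 251 [0.489 0.221 0.2  ] [0.5503 0.2234 0.2104] [0.591 0.232 0.22 ]
0.23 265 [0.487 0.22  0.22 ] [0.5474 0.2235 0.2297] [0.592 0.231 0.24 ]
0.25 259 [0.487 0.22  0.24 ] [0.5513 0.2235 0.2495] [0.591 0.231 0.26 ]
0.27 253 [0.488 0.213 0.26 ] [0.556  0.2227 0.271 ] [0.59  0.231 0.28 ]
0.29 265 [0.49  0.211 0.28 ] [0.5553 0.2223 0.2894] [0.591 0.243 0.3  ]
0.31 335 [0.524 0.207 0.3  ] [0.5496 0.2237 0.3097] [0.59  0.248 0.32 ]
wrist 8577
[0.53825377 0.22649246 0.44777258]
```

View pics/c5.png

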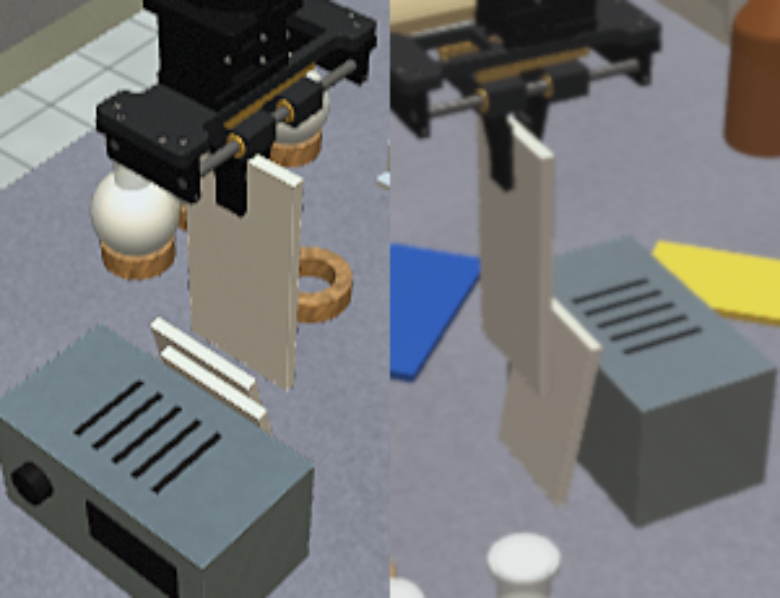

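```bash
python3 -m crank '[{"offset":[0,0.002,0.012],"spin":0},{"offset":[0,0.0036,0.024],"spin":0},{"offset":[0,0.0036,0.024],"spin":0},{"offset":[0,0.0036,0.024],"spin":0},{"offset":[0,0.0036,0.024],"spin":0},{"offset":[0,0.0036,0.024],"spin":0},{"offset":[0,0.0036,0.024],"spin":0},{"offset":[0,0.0036,0.024],"spin":0},{"offset":[0,0.0036,0.024],"spin":0},{"offset":[0,0.0036,0.024],"spin":0}]' 0.0
python3 -m crank '[{"offset":[0,0.0036,0.024],"spin":0},{"offset":[0,0.0036,0.024],"spin":0},{"offset":[0,0.0036,0.024],"spin":0},{"offset":[0,0.0036,0.024],"spin":0},{"offset":[0,0.0036,0.024],"spin":0},{"offset":[0,0.0036,0.024],"spin":0},{"offset":[0,0.0013,0.0157],"spin":0},{"offset":[0,0,0],"spin":0},{"offset":[0,0,0],"spin":0},{"offset":[0,0,0],"spin":0}]' 0.0
cat > m3.py <<'E'
exec(open("m.py").read().split("for n,R,pc")[0])
from h import *
def foot(R,pc):
    a=reg(R,pc,.50,.67,-.2,-.12,.04,.052)
    o=[]
    for x in np.arange(.53,.645,.008):
        s=a[abs(a[:,0]-x)<.004]
        l=s[s[:,1]>-.161,1]; r=s[s[:,1]<-.163,1]
        if len(l)>4 and len(r)>4: o.append((x,np.percentile(l,95),np.percentile(r,5),len(l),len(r)))
    o=np.array(o); 
    for j in(1,2): print(np.polyfit(o[:,0]-.584,o[:,j],1,w=np.ones(len(o))).round(4),end=" ")
    print(); return o
for R,pc in((P,S),(Q,D)): foot(R,pc)
for n in["side","scene","wrist"]:
    p=bot.capture(n); cv2.imwrite(f"pics/{n}6.png",p["pixels"]); R=pts(p)
    if n!="wrist":
        t=R[(p["depth"]>0)&(R[...,0]>.51)&(R[...,0]<.66)&(R[...,1]>-.2)&(R[...,1]<-.13)&(R[...,2]>.13)&(R[...,2]<.24)]
        print(n,t.min(0).round(3),t.max(0).round(3),np.median(t,0))
        f=np.median(t[:,1]); k=abs(t[:,1]-f)<.004; print(np.polyfit(t[k,0]-.584,t[k,1],1), np.polyfit(t[k,2],t[k,1],1))
a=cv2.imread("pics/side6.png")[30:230,360:510];b=cv2.imread("pics/scene6.png")[200:400,60:210]
cv2.imwrite("pics/c6.png",cv2.resize(np.hstack([a,b]),(800,534)))
print(bot.read_state()["position"])
E
python3 m3.py
```

```text
time_s: 10.1
position: [0.566, -0.0042, 0.4485]
tcp_rot: [[-0.001, 1.0, -0.03], [-0.0, -0.03, -1.0], [-1.0, -0.001, 0.0]]
force: [-0.7, -0.7, -1.5]
opening: 0.114
time_s: 11.1
position: [0.5841, -0.1617, 0.4486]
tcp_rot: [[-0.001, 1.0, -0.028], [0.001, -0.028, -1.0], [-1.0, -0.001, -0.001]]
force: [-0.0, 1.0, -1.1]
opening: 0.115
[-0.0314 -0.1433] [-0.0311 -0.181 ] 
[-0.0308 -0.1414] [-0.0295 -0.1794] 
side [ 0.53  -0.164  0.13 ] [ 0.632 -0.149  0.24 ] [ 0.57698072 -0.1550924   0.18776656]
[-0.02050136 -0.15512919] [-0.00383247 -0.15430136]
scene [ 0.535 -0.166  0.13 ] [ 0.638 -0.156  0.24 ] [ 0.63286139 -0.16354262  0.1881335 ]
[ 0.01180088 -0.16401189] [-0.00092918 -0.16351652]
[ 0.58432717 -0.16157186  0.44883212]
```

View pics/c6.png

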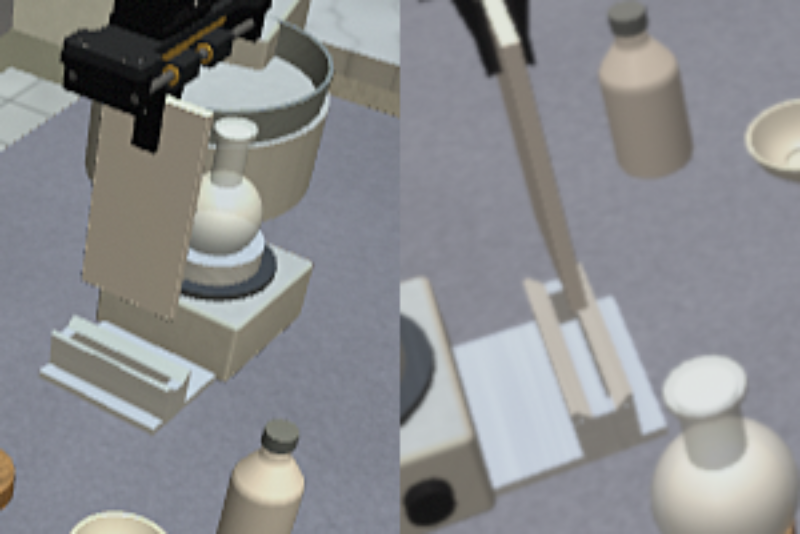

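View pics/wrist6.png

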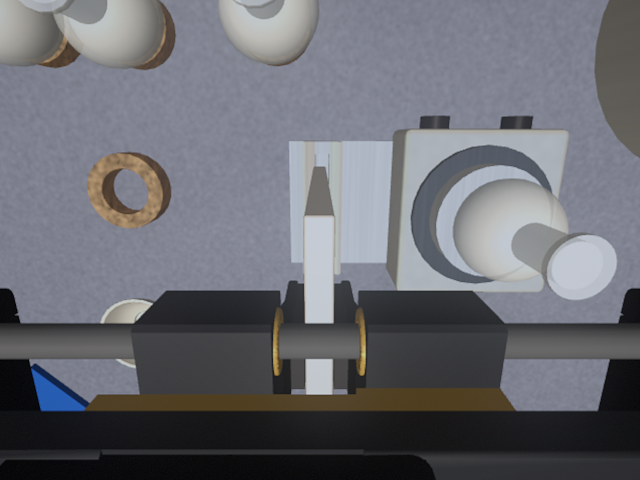

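The board hangs right over the groove: its end is at scene-crop (570,310) above the slot. Yaw matches to within 3 mrad. Now I lower it.

```bash
python3 -m crank '[{"offset":[0.012,0,0],"spin":0},{"offset":[0.012,0,0],"spin":0},{"offset":[0.012,0,0],"spin":0},{"offset":[0.012,0,0],"spin":0},{"offset":[0.008,0,0],"spin":0},{"offset":[0.006,0,0],"spin":0},{"offset":[0,0,0],"spin":0},{"offset":[0,0,0],"spin":0}]' 0.0
python3 -m crank '[{"offset":[0.005,0,0],"spin":0},{"offset":[0.005,0,0],"spin":0},{"offset":[0.005,0,0],"spin":0},{"offset":[0,0,0],"spin":0},{"offset":[0,0,0],"spin":0}]' 0.0
python3 - <<'E'
from h import *
for n in["side","scene"]:
    p=bot.capture(n); cv2.imwrite(f"pics/{n}7.png",p["pixels"])
a=cv2.imread("pics/side7.png")[50:220,360:500];b=cv2.imread("pics/scene7.png")[230:400,60:200]
cv2.imwrite("pics/c7.png",cv2.resize(np.hstack([a,b]),(800,486)))
E
```

```text
time_s: 12.05
position: [0.5845, -0.1628, 0.3869]
tcp_rot: [[0.0, 1.0, -0.029], [-0.0, -0.029, -1.0], [-1.0, 0.0, 0.0]]
force: [-0.3, -0.6, -1.1]
opening: 0.11
time_s: 12.55
position: [0.5843, -0.1627, 0.3715]
tcp_rot: [[-0.0, 1.0, -0.029], [0.0, -0.029, -1.0], [-1.0, -0.0, -0.0]]
force: [0.2, 0.5, -1.6]
opening: 0.112
```

View pics/c7.png

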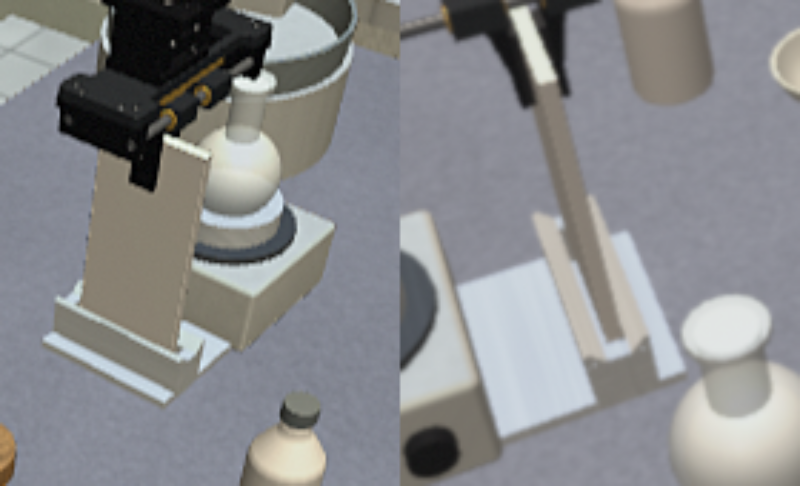

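It is inside the groove without contact force, so I continue down.

```bash
python3 -m crank '[{"offset":[0.004,0,0],"spin":0},{"offset":[0.004,0,0],"spin":0},{"offset":[0.004,0,0],"spin":0},{"offset":[0.004,0,0],"spin":0},{"offset":[0.003,0,0],"spin":0},{"offset":[0,0,0],"spin":0},{"offset":[0,0,0],"spin":0}]' 0.0
python3 -m crank '[{"offset":[0.002,0,0],"spin":0},{"offset":[0.002,0,0],"spin":0},{"offset":[0,0,0],"spin":0},{"offset":[0,0,0],"spin":0}]' 0.0
```

```text
time_s: 13.35
position: [0.5844, -0.1627, 0.3527]
tcp_rot: [[-0.0, 1.0, -0.029], [0.0, -0.029, -1.0], [-1.0, -0.0, -0.0]]
force: [-0.4, 0.3, -2.2]
opening: 0.113
time_s: 13.75
position: [0.5844, -0.1627, 0.3487]
tcp_rot: [[-0.0, 1.0, -0.029], [0.0, -0.029, -1.0], [-1.0, -0.0, -0.0]]
force: [0.1, -0.1, -1.3]
opening: 0.109
```

```bash
python3 -m crank '[{"offset":[0.001,0,0],"spin":0},{"offset":[0.001,0,0],"spin":0},{"offset":[0,0,0],"spin":0},{"offset":[0,0,0],"spin":0}]' 0.0
python3 -m crank '[{"offset":[0.001,0,0],"spin":0},{"offset":[0.001,0,0],"spin":0},{"offset":[0,0,0],"spin":0},{"offset":[0,0,0],"spin":0}]' 0.0
```

```text
time_s: 14.15
position: [0.5844, -0.1627, 0.3467]
tcp_rot: [[-0.0, 1.0, -0.029], [0.0, -0.029, -1.0], [-1.0, -0.0, -0.0]]
force: [-0.1, -0.4, -0.7]
opening: 0.113
time_s: 14.55
position: [0.5843, -0.1626, 0.3467]
tcp_rot: [[0.001, 1.0, -0.029], [-0.0, -0.029, -1.0], [-1.0, 0.001, 0.0]]
force: [-2.6, -0.3, 8.4]
opening: 0.113
```

Foot is on the floor: contact came at TCP z = .3467 against .3468 predicted. I ease the pressure, open and retreat straight up.

```bash
python3 -m crank '[{"offset":[-0.002,0,0],"spin":0},{"offset":[0,0,0],"spin":0},{"offset":[0,0,0],"spin":0}]' 0.0
python3 -m crank '[{"offset":[0,0,0],"spin":0},{"offset":[0,0,0],"spin":0},{"offset":[0,0,0],"spin":0},{"offset":[0,0,0],"spin":0},{"offset":[0,0,0],"spin":0},{"offset":[0,0,0],"spin":0},{"offset":[0,0,0],"spin":0},{"offset":[0,0,0],"spin":0},{"offset":[0,0,0],"spin":0}]' 0.06
python3 - <<'E'
from h import *
for n in["side","scene"]:
    p=bot.capture(n); cv2.imwrite(f"pics/{n}8.png",p["pixels"])
a=cv2.imread("pics/side8.png")[50:220,360:500];b=cv2.imread("pics/scene8.png")[230:400,60:200]
cv2.imwrite("pics/c8.png",cv2.resize(np.hstack([a,b]),(800,486)))
E
```

```text
time_s: 14.85
position: [0.5845, -0.1627, 0.3467]
tcp_rot: [[0.0, 1.0, -0.029], [-0.0, -0.029, -1.0], [-1.0, 0.0, 0.0]]
force: [0.4, -0.4, 0.8]
opening: 0.115
time_s: 15.75
position: [0.5844, -0.1627, 0.3468]
tcp_rot: [[-0.0, 1.0, -0.029], [0.0, -0.029, -1.0], [-1.0, -0.0, -0.0]]
force: [0.2, -0.2, 0.4]
opening: 0.682
```

View pics/c8.png

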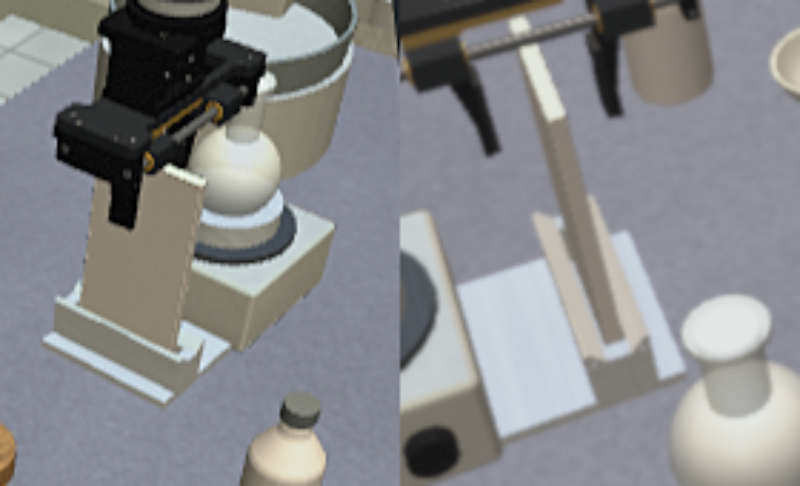

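The board stands free and upright between the open fingers. Now I retreat.

```bash
python3 -m crank '[{"offset":[-0.008,0,0],"spin":0},{"offset":[-0.015,0,0],"spin":0},{"offset":[-0.02,0,0],"spin":0},{"offset":[-0.025,0,0],"spin":0},{"offset":[-0.025,0,0],"spin":0},{"offset":[-0.025,0,0],"spin":0},{"offset":[0,0,0],"spin":0},{"offset":[0,0,0],"spin":0},{"offset":[0,0,0],"spin":0}]'
python3 - <<'E'
from h import *
for n in["side","scene"]:
    p=bot.capture(n); cv2.imwrite(f"pics/{n}9.png",p["pixels"]); R=pts(p)
    b=dict(np.load(f"{n}0.npz"))
    t=R[(p["depth"]>0)&(R[...,0]>.51)&(R[...,0]<.66)&(R[...,1]>-.2)&(R[...,1]<-.13)&(R[...,2]>.06)&(R[...,2]<.23)]
    print(n,t.min(0).round(4),t.max(0).round(4))
    f=np.median(t[:,1]); k=abs(t[:,1]-f)<.005; print(np.polyfit(t[k,0]-.584,t[k,1],1), np.polyfit(t[k,2],t[k,1],1))
    P0=pts(b)
    for l in ["flask_a","cork_ring","dish","wash_bottle","board_low","board_mid"]:
        print(l,[ (round(r["p"],2),np.median(R[r["region"]],0).round(3).tolist(), np.median(P0[r["region"]],0).round(3).tolist()) for r in bot.regions_of(l,p)[:3] if r["p"]>.5])
print(bot.read_state()["position"])
E
```

```text
time_s: 16.75
position: [0.5839, -0.1625, 0.4636]
tcp_rot: [[-0.002, 1.0, -0.029], [0.001, -0.029, -1.0], [-1.0, -0.002, -0.001]]
force: [0.4, -0.2, -1.0]
opening: 0.689
side [ 0.5299 -0.1675  0.06  ] [ 0.6323 -0.1498  0.2108]
[-0.02374484 -0.1565679 ] [-0.00253654 -0.15609684]
flask_a [(0.93, [0.744, 0.031, 0.079], [0.744, 0.031, 0.078]), (0.76, [0.749, 0.122, 0.078], [0.749, 0.122, 0.078]), (0.71, [0.747, -0.103, 0.075], [0.746, -0.103, 0.075])]
cork_ring [(0.58, [0.6, 0.05, 0.022], [0.601, 0.05, 0.022])]
dish [(0.72, [0.446, 0.038, 0.018], [0.446, 0.038, 0.019]), (0.55, [0.362, -0.03, 0.077], [0.362, -0.03, 0.077])]
wash_bottle [(0.76, [0.362, -0.03, 0.076], [0.363, -0.03, 0.076])]
board_low [(0.55, [0.519, 0.277, 0.126], [0.519, 0.277, 0.126])]
board_mid [(0.58, [0.54, 0.269, 0.141], [0.54, 0.269, 0.14])]
scene [ 0.534  -0.1677  0.0602] [ 0.6386 -0.155   0.2115]
[ 0.00836194 -0.16423863] [ 0.00839384 -0.16530156]
flask_a [(0.65, [0.783, 0.007, 0.081], [0.783, 0.007, 0.081]), (0.57, [0.787, 0.095, 0.082], [0.788, 0.095, 0.082]), (0.55, [0.784, -0.126, 0.083], [0.784, -0.126, 0.083])]
cork_ring [(0.86, [0.601, 0.033, 0.024], [0.601, 0.033, 0.024])]
dish [(0.63, [0.428, 0.056, 0.023], [0.429, 0.055, 0.023]), (0.56, [0.621, -0.283, 0.068], [0.621, -0.283, 0.068])]
wash_bottle [(0.95, [0.393, -0.053, 0.074], [0.393, -0.053, 0.074])]
board_low []
board_mid [(0.81, [0.553, 0.25, 0.081], [0.567, 0.243, 0.091])]
[ 0.5843779  -0.16268397  0.46480636]
```

View pics/scene9.png

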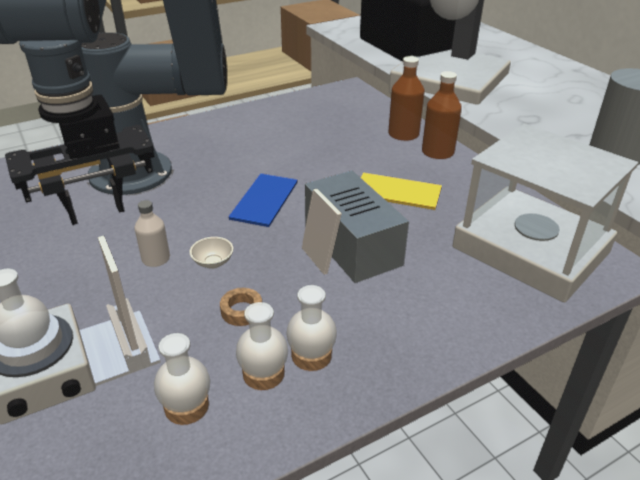

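View pics/side9.png

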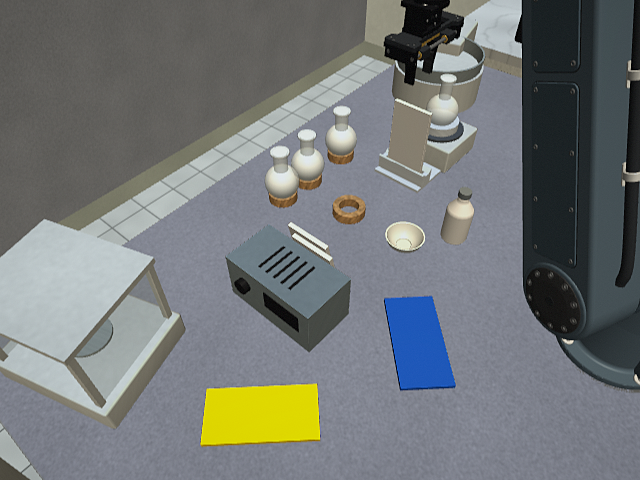

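The board stands upright in the foot (scene (115,290), side (410,135)), with its top at about 0.21 m. The two shorter boards still lean (scene (320,232)), nothing else has moved, and the gripper is clear.

```bash
python3 -c "
from rig import bot
print(bot.hand_in())"
```

```text
the job is handed in; nothing more can be done
None
```

The tall board is standing upright in the grooved foot, let go, and the job is handed in at about 17 s of the 40 s allowed. The hand-in gave no verdict.

**How it went:** The tall board was the outermost of the three. I straddled its top with the open fingers, drew it upright away from the stack and gripped it. I lifted its foot to about 0.11 m, carried it over and lowered it until it touched the groove floor. Then I opened the fingers and backed straight up.

**Last checks:**
- **Tall board:** contact came at the predicted height, and its top edge measures 0.21 m (groove floor 8 mm plus the 200 mm board). It is within about 0.01 rad of vertical. It sits about 1–2 mm off the groove's centre line and a few millimetres at most along it.
- **Shorter boards:** both still lean on the box, unmoved in the side view. In the last scene view only `board_mid` was detected. Its reading there can't be compared with the start, because the tall board was in front of it then.
- **Other things:** the flasks, cork ring, dish and bottle all measure within 1 mm of where they started. The gripper is clear of everything.

**Disagreement:** the scene and side cameras differ by up to 5 mm along the groove and about 2 mm across it. I used differences within each camera, and those agreed to 1–2 mm.

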